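# Pull-test the till drawer's catch with the spring gauge, then bar the drawer

### The job

Check that the shop till's drawer catch holds: pull the black knob of the spring gauge on the drawer straight out until the drawer's free play is used up and the blue pointer stands on the red mark (12 N), and keep it there for about two seconds without ever straining the gauge far past the mark. Then ease the gauge back without letting it snap, push the drawer fully shut, and swing the green bar down across the drawer until it rests in its catch. Let go of everything and leave the other goods on the counter where they are.

Things in the scene. Friction and masses are not known exactly. Their poses are not given: they have to be found in the camera images.
- till: wooden till fixed to the counter, 170 deep x 250 wide x 120 mm high. Origin on the counter under the middle of its front; x points from the front into the till, y along the front, z up. Drawer and gauge pull out along -x. On the front: a brass hinge for the bar at y = +107 mm, a brass U-shaped catch for it at y = -107 mm (reaches 24 mm out).
- drawer_front (a point): middle of the face of the dark drawer front (176 wide, z 13 to 103 mm); shut: x = -2 mm in the till's frame. Starts up to 8 mm ajar. Slides along the till's -x with 2 N friction and 12 to 42 mm of free play (from shut; unseen, different each time), then a hidden inner catch stops it hard. It carries the gauge.
- red_mark (a point): centre of the 10 mm wide red band across the white scale on the gauge's casing, which moves with the drawer: 96 mm in front of the till's origin when shut, 45 mm above the counter. Casing 36 mm wide, top at 42 mm, reaching 135 mm out from the till when shut.
- pointer (a point): the blue pointer on the scale, fixed to the pull rod, 105 mm behind the knob (towards the till). Its place relative to red_mark along the till's x axis is the gauge's reading: +36 mm at rest (home), 0 on the red mark, negative past it.
- pull_rod: gauge rod with upright round black knob: post 22 mm diameter, 20 to 92 mm above the counter, 28 mm cap to 101 mm. Origin on the knob's axis, 78 mm up, where the TCP may grip; 165 mm in front of the till when all is shut. Spring: 1.2 N at home + 0.3 N per mm out of the casing: 12 N at the red mark. Rod end stop at 65 mm.
- bar (a joint): angle of the green locking bar, 225 mm long, 16 mm wide, which swings in an upright plane across the till's front: 0 = level, resting in the catch (hard stop); about 1.57 = straight up. It starts open. Its hinge is stiff: it stays where it is left (about 2 to 4 N at the grip moves it).
- bar_hinge (a point): point on the bar's hinge axis, 80 mm above the counter, level with bar_grip along the till's x (55 mm in front of the till). The axis runs along the till's x. The grip lies 170 mm from it: at angle q it is at till y -170 cos q mm and z +170 sin q mm from this point.
- bar_grip (a point): gripping point on the orange round grip peg of the bar, 18 mm in diameter, which sticks out 60 mm from the bar, away from the till along its -x; the point is 20 mm from the peg's free end, on its axis. Pinched from above, fingers closing along the till's y, the peg can turn between the pads.
- canister: blue and orange tin, 84 mm in diameter, 150 mm high; origin under its base. Bystander.
- jar: small amber jar with a red cap, 68 mm in diameter, 85 mm high; origin under its base. Bystander.
- carton: red carton, 70 x 110 x 80 mm high; origin under its base. Bystander.

How it is judged:
By the outcome, as a careful person would: the job done as asked, in the order asked, and still so for the second after the job is handed in, with the robot touching nothing.
It also fails if it takes over 69 s, if anything falls off the work surface, if the arm or the gripper's body presses on something with over 40 N, if the wrist force passes 120 N, or if a joint passes its speed limit or range.

### The arm

A 6-joint arm with a two-finger parallel gripper is mounted at the origin on the work surface. World frame = base frame: x ahead of the robot, y to its left, z up, the work surface at z = 0. Lengths are in m, angles in rad, forces in N, time in s.
With the tool pointing down it reaches from about 0.3 to 0.775 m from the base axis. Payload 14.6 kg.
Tool frame: the origin (TCP) lies between the finger pads, 19 mm behind the fingertips; this is the grasp point; z points along the fingers, y is the direction in which the jaws open and shut (so a half turn about z gives the same grasp; the last joint's range is limited). The gripper opens to 94 mm and grips with 3 to 60 N. Pads are 16 mm wide; open, the fingers measure 119 mm over their backs; the gripper's body (75 mm by 177 mm) begins 78 mm behind the grasp point.
Start: joints at [-1.369, 0.3, 1.521, -0, 1.321, -0.067], TCP at [0.146, -0.53, 0.224] pointing down, gripper open.
Joint ranges: [-3.03, 3.03], [-0.79, 2.21], [0.23, 2.52], [-1.04, 4.18], [0, 3.07], [-2.55, 2.55]. Speed limits (rad/s): [2.22, 2.22, 2.57, 3.14, 3.14, 3.14].

### API

Orientations are given as a rotation vector (axis times angle).
In Python, from plant import sensors, imaging, manip gives the robot as it stands.
- The arm moves only by the tool jog_arm, never from a script. Its argument "targets" is one flat list of numbers, 5 for each row, row after row: the finger opening in mm, from 0 to 94, then the shift along the tool's x, y, z in mm, then the turn about the tool's z in degrees. In form: [fingers, tx, ty, tz, twist, fingers, tx, ty, tz, twist, ...]. A call has 1 to 20 rows; each row shifts and turns the commanded pose from where the row before left it, along the tool's axes as they then stand; what a row does not reach is not made up. A row lasts 1/10 s, in which the tool goes at most 50 mm and 8.59 degrees, less where a joint would pass 70% of its speed; a pose out of reach is approached as far as the arm can. A call is refused whole if a number of a shift passes 50 or a number of a turn 8.59, either way. A call with a gripper value outside its range is refused whole. The fingers move at their own pace and stop on an object; the grip force is fixed at half the most. Time passes only in rows, so rows that do not move let the fingers close. It gives the time, the measured TCP pose, the force and the opening at its end, in the units of the state.
- sensors.read_state(): the state, without advancing time (a new reading comes with each control period).
- imaging.get_image(name): name is "side" or "top"; returns the picture (480x640x3 uint8, red, green, blue); there is no depth.
- imaging.get_calibration(name): a dict with "K" (3x3 intrinsics, pixels), "origin" and "rotation" of the camera in the world. Camera axes: x right, y down, z forward; pixel columns grow to the right and rows downward; lengths in m; the calibration is good to about 2 mm. A picture is of the moment at which its call begins. get_calibration takes no time and is no camera call.
- manip.finish_job(): hands the job in, once; it reports no verdict.
The state is a dict: "t": time; "joint_pos": joint angles; "dq": joint speeds; "effort": joint torques, N m; "tool_pos": TCP position; "ee_rot": TCP orientation; "wrist_force": force on the tool from outside, world axes, zero at the start; "moment": the same for the moment, N m; "width": opening from 0.0 (shut) to 1.0 (fully open).
Only numpy, scipy, OpenCV 4.12 (cv2) and the standard library are available. Lean on these libraries where they do the work, as an engineer would, in place of code of your own. Each camera call takes 0.05 s, during which the arm holds its last target. There are 200 camera calls.

## Working session

There is one attempt and no reset: what is moved stays moved. The work goes in short steps, Python scripts to look and compute and a tool call to move; the robot and the scene stay as the last step left them, time stands still between calls to the robot, and variables do not carry over. Pictures are saved under pics/ and viewed, about 8 in all and at most 12, crops included, and the job is handed in when it is done.

Besides the shell and the picture viewer there is one more tool, called after "Call:" as name(argument=value, ...), one argument or row to a line, values as JSON. jog_arm: Moves the arm, as the interface text tells. Its arguments: {"type":"object","properties":{"targets":{"type":"array","items":{"type":"number"}}},"required":["targets"]}

```bash
mkdir -p pics; ls
python3 - <<'E'
from plant import sensors, imaging, manip
import cv2
print(sensors.read_state())
for n in("side","top"):
    c=imaging.get_calibration(n);print(n,c)
    cv2.imwrite(f"pics/{n}0.png",imaging.get_image(n)[:,:,::-1])
E
```

```text
pics
{'t': 0.0, 'joint_pos': array([-1.36860274e+00,  3.00506154e-01,  1.52156657e+00, -6.98140016e-06,
        1.32065921e+00, -6.65958252e-02]), 'dq': array([ 0.0001781 , -0.00015349, -0.00019931,  0.00187195, -0.00041111,
        0.00050168]), 'effort': array([-3.67568151e-03, -5.31814563e+01, -3.52741063e+01,  7.06866989e-02,
        2.43681466e-02, -1.27103090e-04]), 'tool_pos': array([ 0.14601286, -0.53003056,  0.22367322]), 'ee_rot': array([-3.11213739e+00, -4.20794018e-01,  1.31788987e-04]), 'wrist_force': array([0.09762231, 0.05491075, 0.3057634 ]), 'moment': array([ 0.0372127 ,  0.00309067, -0.00267203]), 'width': 0.9998358130145922}
side {'K': array([[446.59031434,   0.        , 314.21149707],
       [  0.        , 446.59031434, 245.81802778],
       [  0.        ,   0.        ,   1.        ]]), 'origin': array([0.18724815, 0.70772906, 0.60556239]), 'rotation': array([-0.54948754,  2.5588862 , -1.32526726])}
top {'K': array([[619.26082171,   0.        , 334.40970225],
       [  0.        , 619.26082171, 238.47534426],
       [  0.        ,   0.        ,   1.        ]]), 'origin': array([0.31507832, 0.02837261, 1.589041  ]), 'rotation': array([-2.12467986,  2.18047317, -0.17793355])}
```

View pics/top0.png

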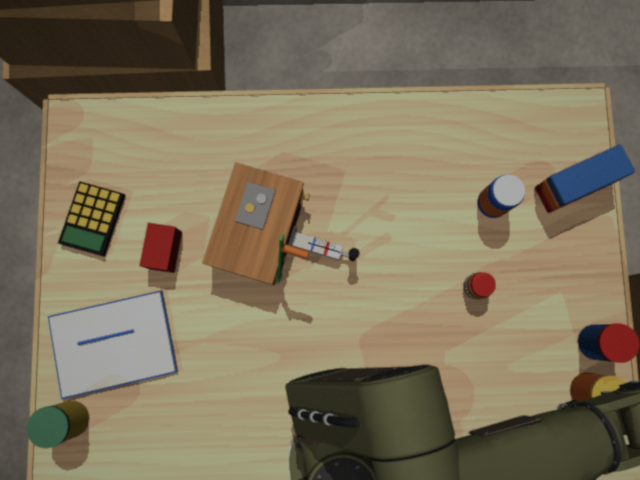

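View pics/side0.png

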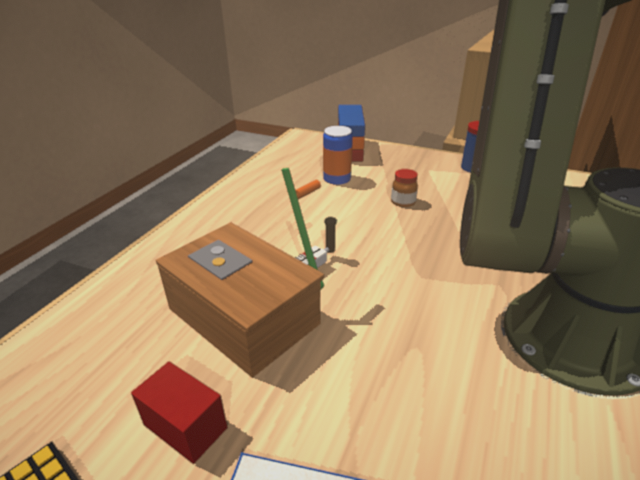

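Top view: the till's front faces right. Its top corners are about (237,164), (303,183), (273,283) and (204,263). The knob is at (353,254), the red band near (326,248), the peg near (297,252) and the canister and jar are far right. Side view: the bar is nearly upright, with the peg tip at (318,184).

```bash
cat > h.py <<'E'
import numpy as np, cv2
from scipy.spatial.transform import Rotation as R
from plant import sensors, imaging, manip
def cal(n):
    c=imaging.get_calibration(n); return c["K"],c["origin"],R.from_rotvec(c["rotation"]).as_matrix()
def ray(n,p):
    K,o,M=cal(n); d=M@np.linalg.solve(K,[p[0],p[1],1]); return o,d/np.linalg.norm(d)
def onz(n,p,z):
    o,d=ray(n,p); return o+d*(z-o[2])/d[2]
def tri(p,q):
    a,d=ray("top",p); b,e=ray("side",q)
    s=np.linalg.lstsq(np.c_[d,-e],b-a,rcond=None)[0]
    u,v=a+s[0]*d,b+s[1]*e; return (u+v)/2,np.linalg.norm(u-v)
def proj(n,P):
    K,o,M=cal(n); c=K@(M.T@(np.asarray(P)-o)); return c[:2]/c[2]
def blobs(img,lo,hi,box,mn=4):
    h=cv2.cvtColor(img,cv2.COLOR_RGB2HSV); m=cv2.inRange(h,lo,hi); z=np.zeros_like(m)
    x0,y0,x1,y1=box; z[y0:y1,x0:x1]=m[y0:y1,x0:x1]
    k,_,st,ce=cv2.connectedComponentsWithStats(z)
    return [(st[i].tolist(),ce[i].round(2).tolist()) for i in range(1,k) if st[i][4]>=mn]
E
python3 - <<'E'
from h import *
im={n:cv2.imread(f"pics/{n}0.png")[:,:,::-1].copy() for n in("top","side")}
for n,b in(("top",(270,220,370,275)),("side",(270,160,350,290))):
    for c,lo,hi in(("red",(0,150,90),(4,255,255)),("orange",(5,170,120),(14,255,255)),("blue",(100,120,50),(130,255,255)),("green",(50,100,30),(90,255,255)),("black",(0,0,0),(179,255,45))):
        print(n,c,blobs(im[n],lo,hi,b))
for p in((237,164),(303,183),(273,283),(204,263)): print(onz("top",p,.12).round(4))
t=cv2.resize(im["top"][150:300,195:375],None,fx=4,fy=4,interpolation=2)
cv2.imwrite("pics/c1.png",t[:,:,::-1])
E
```

```text
top red [([324, 243, 5, 11, 22], [326.27, 247.86])]
top orange [([284, 245, 25, 13, 159], [295.71, 250.87])]
top blue [([312, 243, 2, 5, 6], [312.33, 244.83])]
top green [([280, 235, 3, 15, 31], [280.84, 241.1]), ([278, 251, 4, 24, 64], [279.73, 263.69])]
top black [([286, 220, 11, 24, 69], [290.83, 230.81]), ([282, 242, 1, 4, 4], [282.0, 243.5]), ([349, 249, 9, 12, 78], [353.09, 254.04]), ([280, 252, 6, 23, 59], [281.75, 260.61])]
side red []
side orange [([324, 160, 23, 15, 252], [334.64, 166.31]), ([296, 180, 23, 15, 137], [307.57, 187.23])]
side blue []
side green [([283, 169, 33, 99, 516], [298.44, 216.81]), ([321, 282, 2, 5, 8], [321.38, 284.0])]
side black []
[0.7223 0.232  0.12  ]
[0.6712 0.0723 0.12  ]
[0.4301 0.1481 0.12  ]
[0.4819 0.3112 0.12  ]
```

View pics/c1.png

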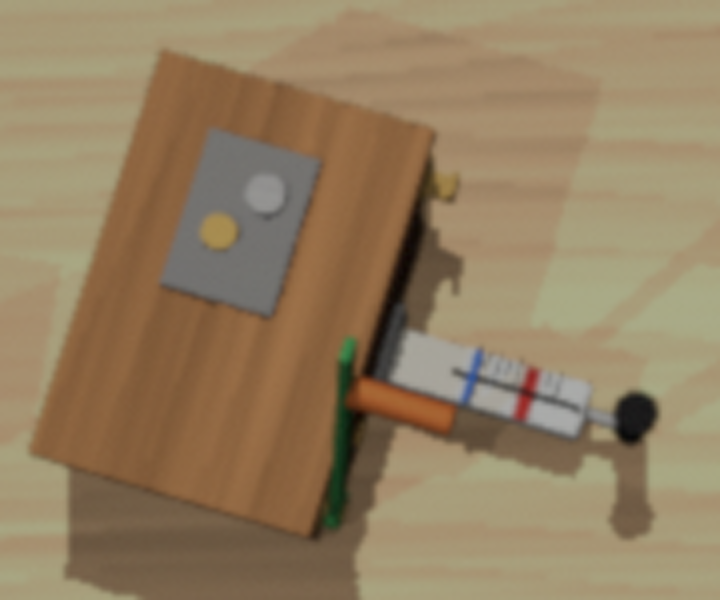

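```bash
cat >> h.py <<'E'
_c=np.array([onz("top",p,.12)[:2] for p in((237,164),(303,183),(273,283),(204,263))])
_m=np.array([[.17,-.125],[0,-.125],[0,.125],[.17,.125]])
_H=(_m-_m.mean(0)).T@(_c-_c.mean(0)); YAW=np.arctan2(_H[0,1]-_H[1,0],_H[0,0]+_H[1,1])
RT=R.from_euler('z',YAW).as_matrix(); O=np.r_[_c.mean(0),0]-RT@[.085,0,0]
def till(P): return RT.T@(np.asarray(P)-O)
def world(P): return RT@np.asarray(P)+O
E
python3 - <<'E'
from h import *
print("yaw",np.degrees(YAW),O)
k=onz("top",(353.09,254.04),.101);r=onz("top",(326.27,247.86),.045);b=onz("top",(314,244.5),.045)
for n,p in(("knob",k),("red",r),("blue",b)): print(n,p.round(4),(till(p)*1e3).round(1))
p,e=tri((295.7,250.9),(308,187.2)); print("peg mid",p.round(4),(till(p)*1e3).round(1),e)
p,e=tri((308.5,254.5),(320,183)); print("peg tip",p.round(4),(till(p)*1e3).round(1),e)
s=sensors.read_state(); print(R.from_rotvec(s["ee_rot"]).as_matrix().round(3)); 
print("till corner reproj side",proj("side",world([0,.125,.12])),proj("side",world([0,-.125,.12])))
M=R.from_rotvec(s["ee_rot"]).as_matrix()
print("tool x yaw",np.degrees(np.arctan2(M[1,0],M[0,0])), "tool y in world",M[:,1])
E
```

```text
yaw 72.20920022393669 [0.55038633 0.1099752  0.        ]
knob [ 0.4967 -0.0449  0.101 ] [-163.8    3.8  101. ]
red [0.5209 0.0194 0.045 ] [-95.3   0.4  45. ]
blue [0.5302 0.05   0.045 ] [-63.3   0.9  45. ]
peg mid [0.4888 0.0873 0.2452] [-40.4  51.7 245.2] 0.0008075428526041741
peg tip [0.4796 0.0593 0.2421] [-69.9  51.9 242.1] 0.0027215673823619835
[[ 0.964  0.266 -0.   ]
 [ 0.266 -0.964  0.001]
 [ 0.    -0.001 -1.   ]]
till corner reproj side [324.14350465 272.4306961 ] [232.82205124 222.17217639]
tool x yaw 15.4017257829347 tool y in world [ 0.26558507 -0.96408692 -0.00099186]
```

Call:
jog_arm(
  targets=[94, 0, 0, 0, -8.5, 94, 0, 0, 0, -8.5, 94, 0, 0, 0, -8.5, 94, 0, 0, 0, -8.5, 94, 0, 0, 0, -8.5, 94, 0, 0, 0, -8.5, 94, 0, 0, 0, -8.5, 94, 0, 0, 0, -8.5, 94, 0, 0, 0, -8.5, 94, 0, 0, 0, -8.5, 94, 0, 0, 0, -8.5, 94, 0, 0, 0, -8.5, 94, 0, 0, 0, 0],
)

```text
t: 1.4
tool_pos: [0.1461, -0.5301, 0.224]
ee_rot: [-1.628, -2.686, -0.001]
wrist_force: [-0.4, -0.1, -0.2]
width: 1.005
```

```bash
cat >> h.py <<'E'
def go(P):
    "tool-frame mm from TCP to till-frame point P (m)"
    s=sensors.read_state(); M=R.from_rotvec(s["ee_rot"]).as_matrix()
    print("t",round(s["t"],2),"tcp till",(till(s["tool_pos"])*1e3).round(1),"F till",(RT.T@s["wrist_force"]).round(1),"w",round(s["width"]*94,1),"toolx yaw-till",round(np.degrees(np.arctan2(M[1,0],M[0,0])-YAW),1),"q",s["joint_pos"].round(2))
    print("move",(M.T@(world(P)-s["tool_pos"])*1e3).round(1)); print("tool axes for till x:",(M.T@RT[:,0]).round(3))
E
python3 -c "
from h import *
go([-.164,.001,.078])"
```

```text
t 1.4 tcp till [-733.   189.4  224. ] F till [-0.2  0.4 -0.2] w 94.5 toolx yaw-till 45.3 q [-1.37  0.3   1.52 -0.    1.32 -1.85]
move [265.9 537.2 146.2]
tool axes for till x: [0.703 0.711 0.   ]
```

Call:
jog_arm(
  targets=[94, 15, 30, 0, 0, 94, 16, 32, 0, 0, 94, 16, 32, 0, 0, 94, 16, 32, 0, 0, 94, 16, 32, 0, 0, 94, 16, 32, 0, 0, 94, 16, 32, 0, 0, 94, 16, 32, 0, 0, 94, 16, 32, 0, 0, 94, 16, 32, 0, 0, 94, 16, 32, 0, 0, 94, 16, 32, 0, 0, 94, 16, 32, 0, 0, 94, 16, 32, 0, 0, 94, 16, 32, 0, 0, 94, 16, 32, 0, 0, 94, 11, 27, 0, 0, 94, 0, 0, 20, 0, 94, 0, 0, 20, 0, 94, 0, 0, 0, 0],
)

```text
t: 3.4
tool_pos: [0.4993, -0.0466, 0.1819]
ee_rot: [-1.635, -2.678, 0.003]
wrist_force: [-0.4, -0.6, 0.2]
width: 1.001
```

Run:
```python
from h import *
go([-.164,.001,.078])
im=imaging.get_image("top"); cv2.imwrite("pics/top1.png",im[:,:,::-1])
im2=imaging.get_image("side")
t=np.hstack([cv2.resize(im[180:320,240:400],None,fx=2.5,fy=2.5,interpolation=2),cv2.resize(im2[130:270,260:420],None,fx=2.5,fy=2.5,interpolation=2)])
cv2.imwrite("pics/c2.png",t[:,:,::-1])
```

```text
t 3.4 tcp till [-164.7    0.8  181.9] F till [-0.7  0.2  0.2] w 94.1 toolx yaw-till 45.0 q [-0.17  0.24  1.71  0.    1.21 -0.64]
move [  0.3   0.7 103.9]
tool axes for till x: [ 0.707  0.707 -0.001]
```

View pics/c2.png

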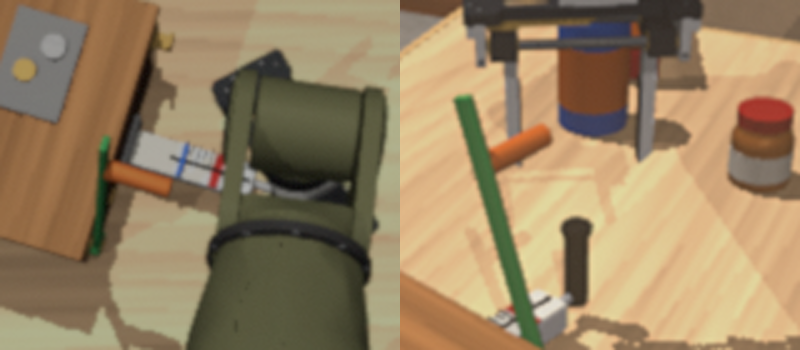

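The gauge, the blue pointer (183,160) and the red band (217,168) stay visible beside the arm in the top crop. In the side crop the fingers sit above the knob and clear of the peg. Next: descend and close.

Call:
jog_arm(
  targets=[94, 0, 0, 15, 0, 94, 0, 0, 15, 0, 94, 0, 0, 15, 0, 94, 0, 0, 15, 0, 94, 0, 0, 15, 0, 94, 0, 0, 15, 0, 94, 0, 0, 14, 0, 94, 0, 0, 0, 0, 60, 0, 0, 0, 0, 40, 0, 0, 0, 0, 30, 0, 0, 0, 0, 26, 0, 0, 0, 0, 23, 0, 0, 0, 0, 20, 0, 0, 0, 0, 15, 0, 0, 0, 0, 15, 0, 0, 0, 0],
)

```text
t: 5.1
tool_pos: [0.5004, -0.0469, 0.0803]
ee_rot: [-1.632, -2.684, -0.0]
wrist_force: [0.2, -0.1, 1.1]
width: 0.355
```

```bash
cat >> h.py <<'E'
def gauge():
    im=imaging.get_image("top"); s=sensors.read_state(); out=[]
    for c,lo,hi in(("blue",(100,110,50),(130,255,255)),("red",(0,150,90),(4,255,255))):
        for st,ce in blobs(im,lo,hi,(285,225,400,275),3):
            print(c,st,(till(onz("top",ce,.045))*1e3).round(1)[:2])
    return im
E
python3 -c "
from h import *
go([-.164,.001,.078]); gauge()"
```

```text
t 5.1 tcp till [-164.7   -0.3   80.3] F till [-0.1 -0.2  1.1] w 33.4 toolx yaw-till 45.2 q [-0.17  0.37  1.8   0.    0.98 -0.64]
move [ 1.4 -0.5  2.3]
tool axes for till x: [0.705 0.709 0.   ]
blue [311, 239, 4, 11, 13] [-59.6   0.9]
red [325, 243, 4, 11, 23] [-95.7  -0.6]
```

Call:
jog_arm(
  targets=[15, 0, 0, 2, 0, 15, 0, 0, 0, 0, 15, 0, 0, 0, 0, 15, 0, 0, 0, 0, 15, 0, 0, 0, 0],
)

```text
t: 5.65
tool_pos: [0.5012, -0.0468, 0.0798]
ee_rot: [1.631, 2.683, 0.002]
wrist_force: [-3.7, 2.9, 17.7]
width: 0.289
```

```bash
python3 -c "
from h import *
go([-.164,.001,.078])"
```

```text
t 5.65 tcp till [-164.3   -1.1   79.8] F till [ 1.6  4.4 17.7] w 27.2 toolx yaw-till 45.2 q [-0.17  0.37  1.79  0.    0.97 -0.64]
move [ 1.7 -1.2  1.8]
tool axes for till x: [0.705 0.71  0.001]
```

Run:
```python
from h import *
im2=imaging.get_image("side");go([-.165,.0,.078]);gauge()
cv2.imwrite("pics/c3.png",cv2.resize(im2[170:290,270:400],None,fx=5,fy=5,interpolation=2)[:,:,::-1])
```

```text
t 5.7 tcp till [-164.4   -1.1   79.8] F till [ 1.5  4.4 18.5] w 26.9 toolx yaw-till 45.2 q [-0.17  0.37  1.79  0.    0.97 -0.64]
move [ 0.3 -1.2  1.8]
tool axes for till x: [0.705 0.71  0.001]
blue [312, 239, 3, 9, 11] [-59.8  -1.3]
red [325, 243, 4, 11, 23] [-95.7  -0.4]
```

View pics/c3.png

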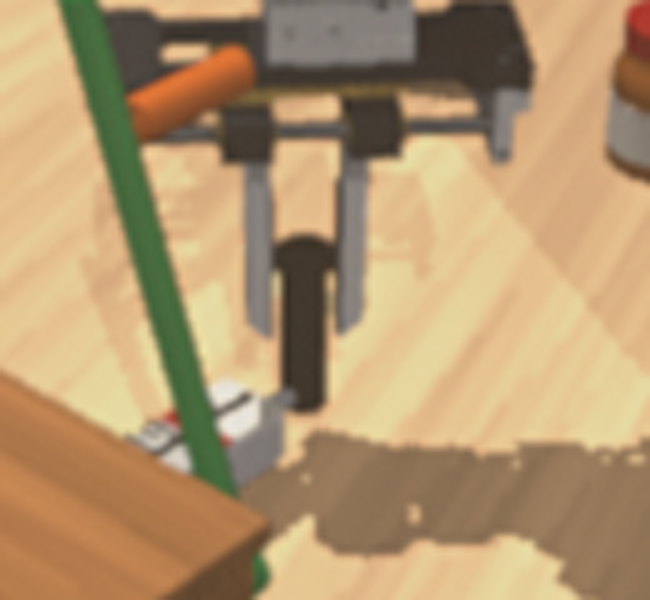

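The fingertips at about (305,300) are squeezing the sides of the 28 mm cap, which explains the 27 mm width and the 18 N upward force. I'll reopen, go lower and grip the post.

Call:
jog_arm(
  targets=[45, 0, 0, 0, 0, 45, 0, 0, 0, 0, 45, 0, 0, 0, 0, 45, 0, 0, 0, 0],
)

```text
t: 6.15
tool_pos: [0.5003, -0.0469, 0.078]
ee_rot: [-1.632, -2.684, 0.0]
wrist_force: [0.5, -0.3, -0.8]
width: 0.48
```

```bash
python3 -c "
from h import *
go([-.165,.0,.074]);gauge()"
```

```text
t 6.15 tcp till [-164.7   -0.2   78. ] F till [-0.1 -0.6 -0.8] w 45.1 toolx yaw-till 45.2 q [-0.17  0.37  1.8   0.    0.97 -0.64]
move [-0.  -0.3  4. ]
tool axes for till x: [ 0.705  0.709 -0.   ]
blue [312, 239, 3, 9, 11] [-59.8  -1.3]
red [324, 243, 5, 11, 24] [-95.6   0. ]
```

Call:
jog_arm(
  targets=[45, 0, 0, 3, 0, 45, 0, 0, 3, 0, 45, 0, 0, 0, 0, 30, 0, 0, 0, 0, 15, 0, 0, 0, 0, 15, 0, 0, 0, 0, 15, 0, 0, 0, 0, 15, 0, 0, 0, 0, 15, 0, 0, 0, 0, 15, 0, 0, 0, 0, 15, 0, 0, 0, 0, 15, 0, 0, 0, 0],
)

```text
t: 7.4
tool_pos: [0.5007, -0.047, 0.0724]
ee_rot: [1.632, 2.684, 0.0]
wrist_force: [5.6, 0.3, -0.9]
width: 0.289
```

```bash
python3 -c "
from h import *
go([-.165,.0,.074]);gauge()"
```

```text
t 7.4 tcp till [-164.6   -0.6   72.4] F till [ 2.  -5.3 -0.9] w 27.2 toolx yaw-till 45.2 q [-0.17  0.38  1.8   0.    0.96 -0.64]
move [ 0.2 -0.7 -1.6]
tool axes for till x: [0.705 0.71  0.   ]
blue [312, 239, 4, 10, 11] [-60.4  -0.7]
red [325, 243, 4, 11, 22] [-95.5  -0.5]
```

Force is clean now, with no vertical push. The pads hold the knob at about the cap's width. Next, a gentle test pull of 8 mm.

Call:
jog_arm(
  targets=[15, -0.7, -0.7, 0, 0, 15, -0.7, -0.7, 0, 0, 15, -0.7, -0.7, 0, 0, 15, -0.7, -0.7, 0, 0, 15, -0.7, -0.7, 0, 0, 15, -0.7, -0.7, 0, 0, 15, -0.7, -0.7, 0, 0, 15, -0.7, -0.7, 0, 0, 15, 0, 0, 0, 0],
)

```text
t: 8.35
tool_pos: [0.4982, -0.0546, 0.0724]
ee_rot: [1.632, 2.684, 0.0]
wrist_force: [5.4, 0.4, -0.3]
width: 0.286
```

```bash
python3 -c "
from h import *
go([-.165,.0,.074]);gauge()"
```

```text
t 8.35 tcp till [-172.6   -0.6   72.4] F till [ 2.  -5.  -0.3] w 26.9 toolx yaw-till 45.2 q [-0.18  0.38  1.8   0.    0.96 -0.66]
move [ 5.8  5.  -1.6]
tool axes for till x: [0.705 0.709 0.   ]
blue [315, 240, 4, 10, 11] [-68.4  -0.4]
red [327, 243, 6, 12, 27] [-102.7   -1.3]
```

Call:
jog_arm(
  targets=[15, -0.7, -0.7, 0, 0, 15, -0.7, -0.7, 0, 0, 15, -0.7, -0.7, 0, 0, 15, -0.7, -0.7, 0, 0, 15, -0.7, -0.7, 0, 0, 15, -0.7, -0.7, 0, 0, 15, -0.7, -0.7, 0, 0, 15, -0.7, -0.7, 0, 0, 15, -0.7, -0.7, 0, 0, 15, -0.7, -0.7, 0, 0, 15, -0.7, -0.7, 0, 0, 15, -0.7, -0.7, 0, 0, 15, -0.7, -0.7, 0, 0, 15, -0.7, -0.7, 0, 0, 15, -0.7, -0.7, 0, 0, 15, -0.7, -0.7, 0, 0, 15, -0.7, -0.7, 0, 0, 15, -0.7, -0.7, 0, 0, 15, 0, 0, 0, 0],
)

```text
t: 10.3
tool_pos: [0.4927, -0.0713, 0.0724]
ee_rot: [1.632, 2.684, 0.001]
wrist_force: [5.1, 2.4, -1.2]
width: 0.285
```

```bash
python3 -c "
from h import *
go([-.165,.0,.074]);gauge()"
```

```text
t 10.3 tcp till [-190.2   -0.5   72.4] F till [ 3.8 -4.1 -1.2] w 26.8 toolx yaw-till 45.2 q [-0.22  0.37  1.81  0.    0.95 -0.7 ]
move [18.1 17.6 -1.6]
tool axes for till x: [0.705 0.709 0.   ]
blue [322, 246, 2, 5, 7] [-86.    3.1]
red [330, 244, 5, 12, 22] [-110.5   -0.2]
```

The catch has been reached (force rising, red stopped near -110.5). About 25–27 mm remain, so I'll pull 21 mm more and then measure.

Call:
jog_arm(
  targets=[15, -0.7, -0.7, 0, 0, 15, -0.7, -0.7, 0, 0, 15, -0.7, -0.7, 0, 0, 15, -0.7, -0.7, 0, 0, 15, -0.7, -0.7, 0, 0, 15, -0.7, -0.7, 0, 0, 15, -0.7, -0.7, 0, 0, 15, -0.7, -0.7, 0, 0, 15, -0.7, -0.7, 0, 0, 15, -0.7, -0.7, 0, 0, 15, -0.7, -0.7, 0, 0, 15, -0.7, -0.7, 0, 0, 15, -0.7, -0.7, 0, 0, 15, -0.7, -0.7, 0, 0, 15, -0.7, -0.7, 0, 0, 15, -0.7, -0.7, 0, 0, 15, -0.7, -0.7, 0, 0, 15, -0.7, -0.7, 0, 0, 15, -0.7, -0.7, 0, 0, 15, -0.7, -0.7, 0, 0],
)

```text
t: 12.35
tool_pos: [0.4868, -0.0895, 0.0723]
ee_rot: [-1.632, -2.684, -0.002]
wrist_force: [6.4, 8.3, 0.1]
width: 0.289
```

Run:
```python
from h import *
go([-.165,.0,.074]);im=gauge()
for i in range(5):
    s=sensors.read_state();print((RT.T@s["wrist_force"]).round(2))
    imaging.get_image("top")
cv2.imwrite("pics/c4.png",cv2.resize(im[215:290,285:385],None,fx=6,fy=6,interpolation=2)[:,:,::-1])
```

```text
t 12.35 tcp till [-209.4   -0.4   72.3] F till [ 9.9 -3.5  0.1] w 27.1 toolx yaw-till 45.2 q [-0.26  0.37  1.82  0.    0.95 -0.74]
move [31.6 31.2 -1.6]
tool axes for till x: [0.705 0.71  0.001]
blue [329, 244, 4, 11, 18] [-105.2   -0.2]
red [333, 245, 2, 4, 4] [-111.8   -8. ]
[ 8.78 -3.03 -0.18]
[ 9.65 -2.47  0.57]
[ 9.65 -2.87 -0.18]
[ 9.36 -3.53  1.06]
[ 9.7  -2.98  0.2 ]
```

View pics/c4.png

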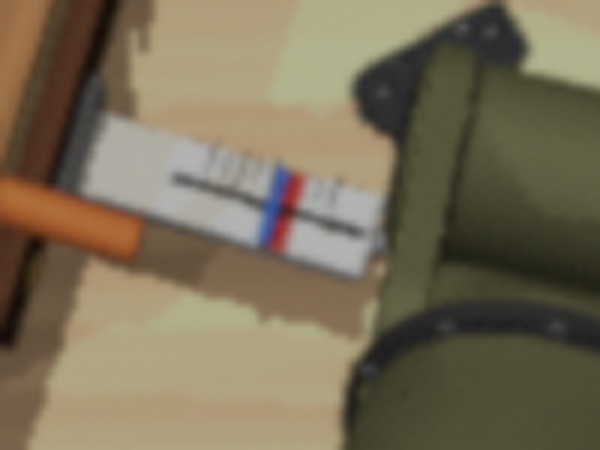

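Crop: the blue pointer (272,208) still lies on the till side of the red band, whose outer edge is at about (300,215). About 7 mm remain by picture, force (9.6 N) and knob position.

Call:
jog_arm(
  targets=[15, -0.7, -0.7, 0, 0, 15, -0.7, -0.7, 0, 0, 15, -0.7, -0.7, 0, 0, 15, -0.7, -0.7, 0, 0, 15, -0.7, -0.7, 0, 0, 15, -0.7, -0.7, 0, 0, 15, -0.7, -0.7, 0, 0, 15, 0, 0, 0, 0],
)

```text
t: 13.45
tool_pos: [0.4847, -0.096, 0.0723]
ee_rot: [-1.632, -2.684, -0.003]
wrist_force: [6.2, 10.9, -0.4]
width: 0.29
```

Run:
```python
from h import *
go([-.165,.0,.074]);im=gauge()
f=[]
for i in range(6):
    f.append(RT.T@sensors.read_state()["wrist_force"]); imaging.get_image("top")
print(np.mean(f,0))
cv2.imwrite("pics/c5.png",cv2.resize(im[225:285,300:380],None,fx=8,fy=8,interpolation=2)[:,:,::-1])
```

```text
t 13.45 tcp till [-216.1   -0.4   72.3] F till [12.3 -2.6 -0.4] w 27.2 toolx yaw-till 45.2 q [-0.27  0.37  1.82  0.    0.95 -0.75]
move [36.3 36.  -1.6]
tool axes for till x: [0.705 0.71  0.002]
blue [332, 248, 2, 6, 8] [-111.7    1.9]
[11.95657984 -2.63805307  0.65889023]
```

View pics/c5.png

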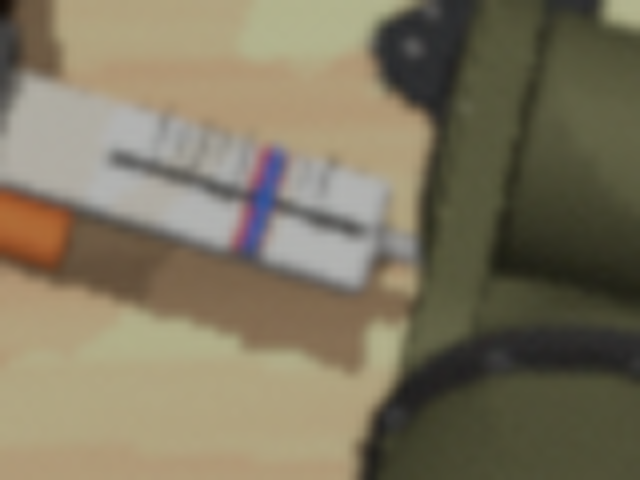

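Blue now sits on the red band (about (263,205), within 1–2 mm of its centre) and the force averages 12.0 N. Hold for a bit over two seconds in total.

Call:
jog_arm(
  targets=[15, 0, 0, 0, 0, 15, 0, 0, 0, 0, 15, 0, 0, 0, 0, 15, 0, 0, 0, 0, 15, 0, 0, 0, 0, 15, 0, 0, 0, 0, 15, 0, 0, 0, 0, 15, 0, 0, 0, 0, 15, 0, 0, 0, 0, 15, 0, 0, 0, 0, 15, 0, 0, 0, 0, 15, 0, 0, 0, 0, 15, 0, 0, 0, 0, 15, 0, 0, 0, 0, 15, 0, 0, 0, 0, 15, 0, 0, 0, 0, 15, 0, 0, 0, 0, 15, 0, 0, 0, 0, 15, 0, 0, 0, 0],
)

```text
t: 15.7
tool_pos: [0.4847, -0.0959, 0.0723]
ee_rot: [-1.632, -2.684, -0.002]
wrist_force: [6.7, 10.7, 0.8]
width: 0.284
```

Run:
```python
from h import *
go([-.165,.0,.074]);im=gauge()
```

```text
t 15.7 tcp till [-216.1   -0.4   72.3] F till [12.3 -3.1  0.8] w 26.7 toolx yaw-till 45.2 q [-0.27  0.37  1.82  0.    0.95 -0.75]
move [36.2 36.  -1.6]
tool axes for till x: [0.705 0.71  0.002]
blue [332, 248, 2, 5, 7] [-111.6    0.9]
```

Call:
jog_arm(
  targets=[15, 0.7, 0.7, 0, 0, 15, 1.2, 1.2, 0, 0, 15, 1.4, 1.4, 0, 0, 15, 1.4, 1.4, 0, 0, 15, 1.4, 1.4, 0, 0, 15, 1.4, 1.4, 0, 0, 15, 1.4, 1.4, 0, 0, 15, 1.4, 1.4, 0, 0, 15, 1.4, 1.4, 0, 0, 15, 1.4, 1.4, 0, 0, 15, 1.4, 1.4, 0, 0, 15, 1.4, 1.4, 0, 0, 15, 1.4, 1.4, 0, 0, 15, 1.4, 1.4, 0, 0, 15, 1.4, 1.4, 0, 0, 15, 1.4, 1.4, 0, 0, 15, 1.4, 1.4, 0, 0, 15, 1.4, 1.4, 0, 0, 15, 1.4, 1.4, 0, 0, 15, 1.4, 1.4, 0, 0],
)

```text
t: 17.75
tool_pos: [0.4963, -0.0604, 0.0724]
ee_rot: [1.632, 2.684, -0.0]
wrist_force: [3.9, -3.4, 0.6]
width: 0.284
```

Call:
jog_arm(
  targets=[15, 1.4, 1.4, 0, 0, 15, 1.4, 1.4, 0, 0, 15, 1.4, 1.4, 0, 0, 15, 1.0, 1.0, 0, 0, 15, 0.7, 0.7, 0, 0, 15, 0.7, 0.7, 0, 0, 15, 0.7, 0.7, 0, 0, 15, 0.7, 0.7, 0, 0, 15, 0, 0, 0, 0],
)

```text
t: 18.65
tool_pos: [0.4997, -0.0499, 0.0724]
ee_rot: [1.632, 2.684, -0.0]
wrist_force: [5.8, -2.9, 0.6]
width: 0.289
```

Run:
```python
from h import *
go([-.165,.0,.074]);im=gauge()
```

```text
t 18.65 tcp till [-167.7   -0.6   72.4] F till [-1.  -6.4  0.6] w 27.2 toolx yaw-till 45.2 q [-0.17  0.38  1.8  -0.    0.96 -0.65]
move [ 2.3  1.5 -1.6]
tool axes for till x: [ 0.705  0.709 -0.   ]
blue [313, 242, 3, 5, 10] [-63.5  -0.2]
red [326, 243, 5, 12, 27] [-99.9   0. ]
```

Call:
jog_arm(
  targets=[15, 0.5, 0.5, 0, 0, 15, 0.5, 0.5, 0, 0, 15, 0.5, 0.5, 0, 0, 15, 0.5, 0.5, 0, 0, 15, 0.5, 0.5, 0, 0, 15, 0, 0, 0, 0],
)

```text
t: 19.3
tool_pos: [0.5008, -0.0466, 0.0724]
ee_rot: [1.632, 2.684, -0.0]
wrist_force: [5.8, -3.0, -0.1]
width: 0.287
```

Run:
```python
from h import *
go([-.165,.0,.074]);im=gauge()
```

```text
t 19.3 tcp till [-164.2   -0.6   72.4] F till [-1.1 -6.5 -0.1] w 27.0 toolx yaw-till 45.2 q [-0.17  0.38  1.8  -0.    0.96 -0.64]
move [-0.1 -1.  -1.6]
tool axes for till x: [ 0.705  0.709 -0.   ]
blue [312, 240, 3, 9, 11] [-59.9   0.8]
red [325, 243, 4, 11, 20] [-96.3   1. ]
```

Call:
jog_arm(
  targets=[15, 0.5, 0.5, 0, 0, 15, 0.5, 0.5, 0, 0, 15, 0.5, 0.5, 0, 0, 15, 0, 0, 0, 0],
)

```text
t: 19.75
tool_pos: [0.5014, -0.0446, 0.0724]
ee_rot: [1.632, 2.684, -0.0]
wrist_force: [5.6, -3.3, 0.4]
width: 0.286
```

Run:
```python
from h import *
go([-.165,.0,.074]);im=gauge()
```

```text
t 19.75 tcp till [-162.1   -0.6   72.4] F till [-1.5 -6.4  0.4] w 26.9 toolx yaw-till 45.2 q [-0.16  0.38  1.8  -0.    0.96 -0.64]
move [-1.6 -2.5 -1.6]
tool axes for till x: [ 0.705  0.709 -0.   ]
blue [311, 241, 3, 8, 10] [-57.9   2.2]
red [326, 243, 2, 4, 7] [-93.8  -7.5]
red [324, 248, 4, 6, 12] [-94.3   6.8]
```

Still sliding freely at about 1.5–2 N, so I'll keep pushing in small steps until the stop shows.

Call:
jog_arm(
  targets=[15, 0.5, 0.5, 0, 0, 15, 0.5, 0.5, 0, 0, 15, 0.5, 0.5, 0, 0, 15, 0, 0, 0, 0],
)

```text
t: 20.2
tool_pos: [0.5021, -0.0426, 0.0724]
ee_rot: [1.632, 2.684, -0.0]
wrist_force: [4.8, -3.4, -0.3]
width: 0.285
```

Run:
```python
from h import *
go([-.165,.0,.074]);im=gauge()
```

```text
t 20.2 tcp till [-160.    -0.6   72.4] F till [-1.7 -5.6 -0.3] w 26.8 toolx yaw-till 45.2 q [-0.16  0.38  1.8  -0.    0.96 -0.63]
move [-3.1 -4.  -1.6]
tool axes for till x: [ 0.705  0.709 -0.   ]
blue [311, 241, 2, 5, 8] [-56.2  -1. ]
red [325, 242, 2, 5, 7] [-90.9  -8.2]
red [323, 248, 4, 6, 15] [-92.4   8. ]
```

Call:
jog_arm(
  targets=[15, 0.5, 0.5, 0, 0, 15, 0.5, 0.5, 0, 0, 15, 0.5, 0.5, 0, 0, 15, 0, 0, 0, 0],
)

```text
t: 20.65
tool_pos: [0.5027, -0.0405, 0.0724]
ee_rot: [1.632, 2.684, -0.0]
wrist_force: [5.5, -3.1, -1.0]
width: 0.287
```

Run:
```python
from h import *
go([-.165,.0,.074]);im=gauge()
```

```text
t 20.65 tcp till [-157.9   -0.6   72.4] F till [-1.3 -6.2 -1. ] w 27.0 toolx yaw-till 45.2 q [-0.15  0.39  1.8  -0.    0.96 -0.63]
move [-4.6 -5.5 -1.6]
tool axes for till x: [ 0.705  0.709 -0.   ]
blue [310, 238, 3, 9, 13] [-53.9  -2.7]
red [324, 242, 2, 5, 6] [-88.8  -7.4]
red [322, 248, 4, 6, 14] [-90.    8.2]
```

Call:
jog_arm(
  targets=[15, 0.5, 0.5, 0, 0, 15, 0.5, 0.5, 0, 0, 15, 0.5, 0.5, 0, 0, 15, 0, 0, 0, 0],
)

```text
t: 21.1
tool_pos: [0.503, -0.0396, 0.0724]
ee_rot: [1.632, 2.683, -0.003]
wrist_force: [1.2, -13.8, 1.2]
width: 0.284
```

Run:
```python
from h import *
go([-.165,.0,.074]);im=gauge()
cv2.imwrite("pics/c6.png",cv2.resize(im[170:290,230:370],None,fx=5,fy=5,interpolation=2)[:,:,::-1])
```

```text
t 21.1 tcp till [-156.9   -0.6   72.4] F till [-12.8  -5.4   1.2] w 26.7 toolx yaw-till 45.2 q [-0.15  0.39  1.79 -0.    0.96 -0.63]
move [-5.3 -6.2 -1.6]
tool axes for till x: [ 0.705  0.709 -0.002]
blue [309, 239, 3, 7, 10] [-52.9  -2.1]
red [322, 248, 3, 6, 13] [-89.2   8.7]
```

View pics/c6.png

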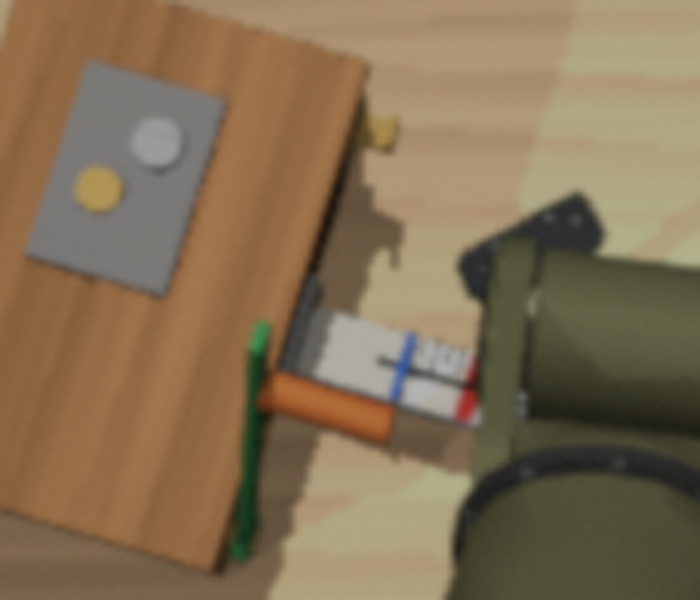

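The stop shows at -12.8 N with the knob halted, so the drawer is shut and my till frame is about 5–8 mm off in x. In the crop the blue pointer (403,367) is back at home, the peg runs (265,390)–(388,420) and the bar is upright. I'll let go and rise.

Call:
jog_arm(
  targets=[15, -0.3, -0.3, 0, 0, 45, 0, 0, 0, 0, 55, 0, 0, 0, 0, 60, 0, 0, 0, 0, 60, 0, 0, 0, 0, 60, 0, 0, 0, 0, 60, 0, 0, -10, 0, 60, 0, 0, -20, 0, 60, 0, 0, -25, 0, 60, 0, 0, -25, 0, 60, 0, 0, -25, 0, 60, 0, 0, -25, 0, 60, 0, 0, -25, 0, 60, 0, 0, -25, 0, 60, 0, 0, -25, 0, 60, 0, 0, -25, 0, 60, 0, 0, 0, 0],
)

```text
t: 22.85
tool_pos: [0.5036, -0.0386, 0.3062]
ee_rot: [1.629, 2.68, 0.004]
wrist_force: [-0.5, -0.2, -0.2]
width: 0.637
```

Call:
jog_arm(
  targets=[60, 0, 0, 0, 8.5, 60, 0, 0, 0, 8.5, 60, 0, 0, 0, 8.5, 60, 0, 0, 0, 8.5, 60, 0, 0, 0, 8.5, 60, 0, 0, 0, 2.5, 60, 0, 0, 0, 0],
)

```text
t: 23.55
tool_pos: [0.5028, -0.0386, 0.302]
ee_rot: [-2.535, -1.854, 0.001]
wrist_force: [-0.3, 0.1, 0.1]
width: 0.639
```

Run:
```python
from h import *
im=imaging.get_image("top"); im2=imaging.get_image("side")
gauge(); go([-.049,.052,.300])
for c in blobs(im2,(5,170,120),(14,255,255),(285,160,340,215)): print("side orange",c)
for c in blobs(im,(5,170,120),(14,255,255),(270,235,330,275)): print("top orange",c)
```

```text
blue [310, 239, 3, 7, 10] [-53.7  -2.1]
red [322, 248, 2, 6, 9] [-88.4   9.9]
t 23.7 tcp till [-1.559e+02 -2.000e-01  3.021e+02] F till [ 0.5 -0.5  0. ] w 59.9 toolx yaw-till 0.3 q [-0.15  0.15  1.53  0.    1.47  0.16]
move [107.2 -51.6   2.2]
tool axes for till x: [1.    0.005 0.   ]
side orange ([324, 160, 2, 8, 12], [324.5, 163.5])
side orange ([330, 160, 10, 9, 74], [334.84, 163.8])
side orange ([324, 169, 3, 3, 5], [325.2, 169.8])
side orange ([296, 180, 23, 16, 152], [307.82, 187.09])
top orange ([284, 245, 25, 13, 163], [295.58, 251.01])
```

Call:
jog_arm(
  targets=[60, 20, -10, 0, 0, 60, 30, -14, 0, 0, 60, 30, -14, 0, 0, 60, 27, -14, 0, 0, 60, 0, 0, 0, 0, 60, 0, 0, 15, 0, 60, 0, 0, 20, 0, 60, 0, 0, 20, 0, 60, 0, 0, 5, 0, 60, 0, 0, 0, 0],
)

```text
t: 24.7
tool_pos: [0.4858, 0.0787, 0.2421]
ee_rot: [-2.535, -1.855, 0.001]
wrist_force: [-0.1, 0.2, 0.6]
width: 0.643
```

Run:
```python
from h import *
im2=imaging.get_image("side");im=imaging.get_image("top");go([-.049,.052,.241])
t=np.hstack([cv2.resize(im[180:300,240:380],None,fx=2.8,fy=2.8,interpolation=2),cv2.resize(im2[110:230,240:380],None,fx=2.8,fy=2.8,interpolation=2)])
cv2.imwrite("pics/c7.png",t[:,:,::-1])
```

```text
t 24.8 tcp till [-49.2  51.6 243.2] F till [ 0.1 -0.5  0.1] w 59.9 toolx yaw-till 0.2 q [ 0.09  0.16  1.65 -0.    1.33  0.39]
move [ 0.2 -0.4  2.2]
tool axes for till x: [1.    0.003 0.   ]
```

View pics/c7.png

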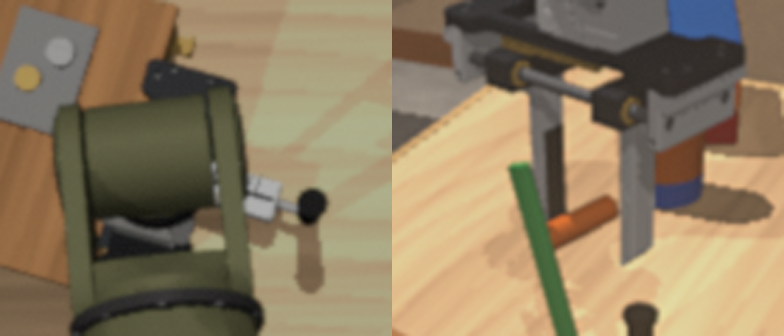

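The peg, at about (580,222) in the side crop, lies between the open fingers. Close on it.

Call:
jog_arm(
  targets=[40, 0, 0, 2, 0, 25, 0, 0, 0, 0, 10, 0, 0, 0, 0, 10, 0, 0, 0, 0, 10, 0, 0, 0, 0, 10, 0, 0, 0, 0, 10, 0, 0, 0, 0, 10, 0, 0, 0, 0, 10, 0, 0, 0, 0, 10, 0, 0, 0, 0],
)

```text
t: 25.8
tool_pos: [0.4861, 0.0791, 0.2405]
ee_rot: [2.535, 1.855, 0.001]
wrist_force: [5.3, -0.1, 4.1]
width: 0.183
```

Run:
```python
from h import *
go([-.049,.052,.241])
q=np.linspace(1.24,0,31); p=np.c_[170*np.cos(q),-170*np.sin(q)]
print(np.diff(p,axis=0).round(1).tolist())
```

```text
t 25.8 tcp till [-49.1  51.8 240.5] F till [ 1.5 -5.1  4.1] w 17.2 toolx yaw-till 0.2 q [ 0.09  0.16  1.66 -0.    1.33  0.39]
move [ 0.1 -0.2 -0.5]
tool axes for till x: [1.    0.003 0.   ]
[[6.6, 2.4], [6.5, 2.7], [6.4, 3.0], [6.2, 3.2], [6.1, 3.5], [6.0, 3.7], [5.8, 4.0], [5.6, 4.2], [5.5, 4.4], [5.3, 4.7], [5.1, 4.9], [4.9, 5.1], [4.7, 5.3], [4.4, 5.5], [4.2, 5.6], [4.0, 5.8], [3.7, 6.0], [3.5, 6.1], [3.2, 6.2], [3.0, 6.4], [2.7, 6.5], [2.4, 6.6], [2.1, 6.7], [1.9, 6.8], [1.6, 6.8], [1.3, 6.9], [1.0, 7.0], [0.7, 7.0], [0.4, 7.0], [0.1, 7.0]]
```

Gripped at 17.2 mm. Swing the first 10 of 30 steps and check the force.

Call:
jog_arm(
  targets=[10, 0, 6.6, 2.4, 0, 10, 0, 6.5, 2.7, 0, 10, 0, 6.4, 3, 0, 10, 0, 6.2, 3.2, 0, 10, 0, 6.1, 3.5, 0, 10, 0, 6, 3.7, 0, 10, 0, 5.8, 4, 0, 10, 0, 5.6, 4.2, 0, 10, 0, 5.5, 4.4, 0, 10, 0, 5.3, 4.7, 0, 10, 0, 0, 0, 0],
)

```text
t: 26.9
tool_pos: [0.5432, 0.0606, 0.2032]
ee_rot: [-2.535, -1.855, 0.002]
wrist_force: [-1.1, -4.1, -3.5]
width: 0.18
```

Run:
```python
from h import *
go([-.049,.052,.241])
```

```text
t 26.9 tcp till [-49.3  -8.2 203.2] F till [-4.3 -0.2 -3.5] w 16.9 toolx yaw-till 0.2 q [ 0.04  0.31  1.56 -0.    1.28  0.35]
move [  0.4 -60.3 -37.7]
tool axes for till x: [ 1.     0.003 -0.001]
```

Forces are low. Continue for 17 more steps and stop just short of the catch.

Call:
jog_arm(
  targets=[10, 0, 5.1, 4.9, 0, 10, 0, 4.9, 5.1, 0, 10, 0, 4.7, 5.3, 0, 10, 0, 4.4, 5.5, 0, 10, 0, 4.2, 5.6, 0, 10, 0, 4, 5.8, 0, 10, 0, 3.7, 6, 0, 10, 0, 3.5, 6.1, 0, 10, 0, 3.2, 6.2, 0, 10, 0, 3, 6.4, 0, 10, 0, 2.7, 6.5, 0, 10, 0, 2.4, 6.6, 0, 10, 0, 2.1, 6.7, 0, 10, 0, 1.9, 6.8, 0, 10, 0, 1.6, 6.8, 0, 10, 0, 1.3, 6.9, 0, 10, 0, 1, 7, 0, 10, 0, 0, 0, 0],
)

```text
t: 28.7
tool_pos: [0.5955, 0.0437, 0.1002]
ee_rot: [2.533, 1.853, 0.003]
wrist_force: [6.6, -8.6, -1.5]
width: 0.182
```

Run:
```python
from h import *
go([-.049,-.063,.080])
```

```text
t 28.7 tcp till [-49.3 -63.2 100.2] F till [-6.2 -8.9 -1.5] w 17.1 toolx yaw-till 0.2 q [ 0.01  0.53  1.51 -0.    1.11  0.32]
move [ 0.3 -0.3 20.2]
tool axes for till x: [ 1.     0.003 -0.   ]
```

Call:
jog_arm(
  targets=[10, 0, 0.8, 5, 0, 10, 0, 0.4, 5, 0, 10, 0, 0.3, 4, 0, 10, 0, 0, 2, 0, 10, 0, 0, 0, 0],
)

```text
t: 29.2
tool_pos: [0.5974, 0.0431, 0.0849]
ee_rot: [2.532, 1.852, 0.005]
wrist_force: [10.5, -11.1, -1.6]
width: 0.178
```

Run:
```python
from h import *
go([-.049,-.063,.080])
```

```text
t 29.2 tcp till [-49.3 -65.2  84.9] F till [ -7.3 -13.4  -1.6] w 16.7 toolx yaw-till 0.2 q [ 0.01  0.55  1.51 -0.    1.08  0.32]
move [ 0.3 -2.2  4.9]
tool axes for till x: [1.    0.003 0.   ]
```

Call:
jog_arm(
  targets=[10, 0, 1, 1, 0, 10, 0, 0.5, 1, 0, 10, 0, 0, 1, 0, 10, 0, 0, 0, 0],
)

```text
t: 29.6
tool_pos: [0.5977, 0.043, 0.0815]
ee_rot: [2.534, 1.854, 0.001]
wrist_force: [2.2, -9.3, 0.1]
width: 0.182
```

Run:
```python
from h import *
go([-.049,-.063,.080])
```

```text
t 29.6 tcp till [-49.3 -65.5  81.5] F till [-8.2 -5.   0.1] w 17.1 toolx yaw-till 0.2 q [ 0.01  0.55  1.51 -0.    1.07  0.32]
move [ 0.3 -2.5  1.5]
tool axes for till x: [ 1.     0.003 -0.001]
```

Call:
jog_arm(
  targets=[10, 0, 0, 1, 0, 10, 0, 0, 1, 0, 10, 0, 0, 0, 0],
)

```text
t: 29.9
tool_pos: [0.5978, 0.043, 0.0795]
ee_rot: [2.534, 1.854, 0.001]
wrist_force: [2.5, -9.2, 0.7]
width: 0.188
```

Run:
```python
from h import *
go([-.049,-.063,.080])
```

```text
t 29.9 tcp till [-49.3 -65.6  79.5] F till [-8.  -5.2  0.7] w 17.7 toolx yaw-till 0.2 q [ 0.01  0.56  1.51 -0.    1.07  0.32]
move [ 0.3 -2.6 -0.5]
tool axes for till x: [ 1.     0.003 -0.   ]
```

Call:
jog_arm(
  targets=[10, 0, 0, 1, 0, 10, 0, 0, 1, 0, 10, 0, 0, 0, 0],
)

```text
t: 30.2
tool_pos: [0.5979, 0.0429, 0.0776]
ee_rot: [2.534, 1.854, 0.002]
wrist_force: [3.8, -9.0, 0.5]
width: 0.183
```

Run:
```python
from h import *
im2=imaging.get_image("side");im=imaging.get_image("top");go([-.049,-.063,.080])
t=np.hstack([cv2.resize(im[150:290,230:370],None,fx=2.8,fy=2.8,interpolation=2),cv2.resize(im2[170:310,220:360],None,fx=2.8,fy=2.8,interpolation=2)])
cv2.imwrite("pics/c8.png",t[:,:,::-1])
```

```text
t 30.3 tcp till [-49.3 -65.7  77.6] F till [-7.7 -6.3 -0.6] w 17.6 toolx yaw-till 0.2 q [ 0.01  0.56  1.51 -0.    1.07  0.32]
move [ 0.3 -2.7 -2.4]
tool axes for till x: [ 1.     0.003 -0.   ]
```

View pics/c8.png

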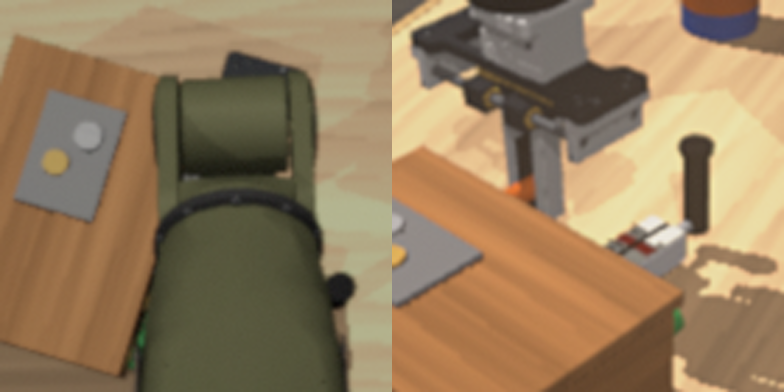

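The gripper still holds the peg (520,188 in the side crop), and the bar is hidden behind the till. No stop force yet, so keep lowering.

Call:
jog_arm(
  targets=[10, 0, 0, 1, 0, 10, 0, 0, 1, 0, 10, 0, 0, 0, 0],
)

```text
t: 30.6
tool_pos: [0.598, 0.0429, 0.0756]
ee_rot: [2.534, 1.853, 0.002]
wrist_force: [3.6, -9.5, 1.6]
width: 0.178
```

Run:
```python
from h import *
go([-.049,-.063,.080])
```

```text
t 30.6 tcp till [-49.3 -65.8  75.6] F till [-7.9 -6.3  1.6] w 16.7 toolx yaw-till 0.2 q [ 0.01  0.56  1.51 -0.    1.06  0.32]
move [ 0.3 -2.8 -4.4]
tool axes for till x: [ 1.     0.003 -0.   ]
```

Call:
jog_arm(
  targets=[10, 0, 0, 1, 0, 10, 0, 0, 1, 0, 10, 0, 0, 0, 0],
)

```text
t: 30.9
tool_pos: [0.598, 0.0429, 0.0737]
ee_rot: [2.534, 1.853, 0.002]
wrist_force: [3.7, -9.8, -0.1]
width: 0.183
```

Run:
```python
from h import *
go([-.049,-.063,.080])
```

```text
t 30.9 tcp till [-49.3 -65.9  73.7] F till [-8.2 -6.5 -0.1] w 17.2 toolx yaw-till 0.2 q [ 0.01  0.56  1.52 -0.    1.06  0.32]
move [ 0.3 -2.9 -6.3]
tool axes for till x: [ 1.     0.003 -0.   ]
```

Call:
jog_arm(
  targets=[10, 0, 0, 1, 0, 10, 0, 0, 1, 0, 10, 0, 0, 1, 0, 10, 0, 0, 0, 0],
)

```text
t: 31.3
tool_pos: [0.5981, 0.0428, 0.0707]
ee_rot: [2.534, 1.853, 0.002]
wrist_force: [5.2, -9.1, 0.0]
width: 0.183
```

Run:
```python
from h import *
go([-.049,-.063,.080])
```

```text
t 31.3 tcp till [-49.4 -65.9  70.7] F till [-7.1 -7.7  0. ] w 17.2 toolx yaw-till 0.2 q [ 0.01  0.57  1.52 -0.    1.05  0.32]
move [ 0.4 -2.9 -9.3]
tool axes for till x: [ 1.     0.003 -0.   ]
```

Run:
```python
from h import *
im2=imaging.get_image("side")
print(blobs(im2,(3,140,90),(16,255,255),(240,220,300,260)))
for z in(.07,.08,.09):
    print(z,[proj("side",world([x,-.0655,z])).round(1).tolist() for x in(-.035,-.05,-.07)])
p=proj("side",sensors.read_state()["tool_pos"]+[0,0,-.019]);print("tip",p)
cv2.imwrite("pics/c9.png",cv2.resize(im2[180:280,225:325],None,fx=6,fy=6,interpolation=2)[:,:,::-1])
```

```text
[([240, 228, 56, 32, 895], [259.84, 247.8])]
0.07 [[266.8, 245.7], [272.1, 242.7], [278.9, 238.7]]
0.08 [[266.5, 241.8], [271.8, 238.8], [278.6, 234.8]]
0.09 [[266.1, 237.8], [271.4, 234.8], [278.4, 230.8]]
tip [272.29801366 249.78445755]
```

View pics/c9.png

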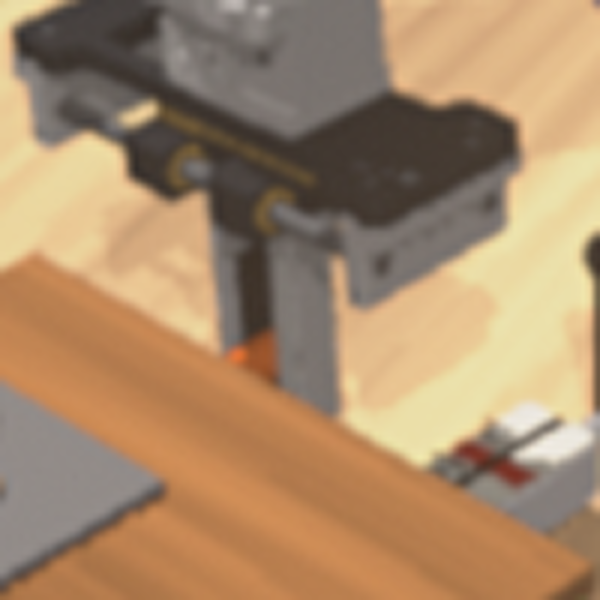

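The peg's upper edge (crop 258,338) puts its axis near z = 80 mm, about 9 mm above the TCP. So it is close to the stop. Keep lowering until the force says so.

Call:
jog_arm(
  targets=[10, 0, 0, 1, 0, 10, 0, 0, 1, 0, 10, 0, 0, 0, 0],
)

```text
t: 31.65
tool_pos: [0.5981, 0.0429, 0.0687]
ee_rot: [2.533, 1.853, 0.002]
wrist_force: [5.4, -9.4, -0.5]
width: 0.179
```

Run:
```python
from h import *
go([-.049,-.063,.080])
im2=imaging.get_image("side")
h=cv2.cvtColor(im2[228:250,255:285],cv2.COLOR_RGB2HSV); m=cv2.inRange(h,(3,190,120),(12,255,255)); print([''.join('#' if v else '.' for v in r) for r in m])
```

```text
t 31.65 tcp till [-49.3 -65.9  68.7] F till [-7.3 -8.  -0.5] w 16.8 toolx yaw-till 0.2 q [ 0.01  0.57  1.52 -0.    1.05  0.32]
move [  0.3  -2.9 -11.3]
tool axes for till x: [ 1.     0.003 -0.   ]
['..............................', '..............................', '..............................', '..............................', '..............................', '..............................', '..............................', '..............................', '..............................', '..............................', '..............................', '...........#..................', '..............................', '..............................', '..............................', '..............................', '..............................', '..............................', '..............................', '..............................', '..............................', '..............................']
```

```bash
cat >> h.py <<'E'
def pegrow():
    a=imaging.get_image("side")[230:247,258:276].astype(int)
    w=np.clip(a[:,:,0]-2.2*a[:,:,2]-20,0,None)*(a[:,:,0]-a[:,:,1]>70); w=w.astype(float); w[:, :]*=1
    r,c=np.mgrid[230:247,258:276]; print("peg px",(w*c).sum()/w.sum(),(w*r).sum()/w.sum(),(w>0).sum())
    print(a[:,10,0]-a[:,10,1])
E
python3 -c "
from h import *
pegrow()"
```

```text
peg px 265.6248904469763 239.53505696757225 10
[11 11 12 12 11 18 37 56 66 70 72 69 62 57 60 62 64]
```

Call:
jog_arm(
  targets=[10, 0, 0, 1, 0, 10, 0, 0, 1, 0, 10, 0, 0, 1, 0, 10, 0, 0, 0, 0],
)

```text
t: 32.15
tool_pos: [0.5983, 0.0429, 0.0682]
ee_rot: [2.533, 1.853, 0.004]
wrist_force: [-11.7, -9.9, 26.6]
width: 0.181
```

```bash
python3 -c "
from h import *
go([-.049,-.063,.080]);pegrow()"
```

```text
t 32.15 tcp till [-49.2 -66.1  68.2] F till [-13.    8.1  26.6] w 17.0 toolx yaw-till 0.2 q [ 0.01  0.57  1.52 -0.    1.05  0.32]
move [  0.2  -3.  -11.8]
tool axes for till x: [1.    0.003 0.   ]
peg px 265.4076372315036 239.49403341288783 9
[11 10 12 11 11 18 37 55 66 70 70 69 64 57 59 62 63]
```

Hard stop: Fz is 26.6 N and the peg no longer moves. Take off the load, open and rise.

Call:
jog_arm(
  targets=[10, 0, 0, -1.5, 0, 10, 0, 0, 0, 0, 40, 0, 0, 0, 0, 45, 0, 0, 0, 0, 45, 0, 0, 0, 0, 45, 0, 0, 0, 0, 45, 0, 0, 0, 0, 45, 0, 0, -10, 0, 45, 0, 0, -20, 0, 45, 0, 0, -30, 0, 45, 0, 0, -30, 0, 45, 0, 0, -30, 0, 45, 0, 0, -30, 0, 45, 0, 0, -30, 0, 45, 0, 0, 0, 0],
)

```text
t: 33.7
tool_pos: [0.5982, 0.0439, 0.252]
ee_rot: [2.532, 1.853, 0.01]
wrist_force: [1.2, -0.6, -0.2]
width: 0.482
```

Call:
jog_arm(
  targets=[45, -30, 20, 0, 0, 45, -40, 20, 0, 0, 45, -40, 20, 0, 0, 45, -40, 20, 0, 0, 45, -40, 20, 0, 0, 45, -40, 20, 0, 0, 45, -40, 10, 0, 0, 45, -40, 0, 0, 0, 45, -40, 0, 0, 0, 45, -30, 0, 0, 0, 45, 0, 0, 0, 0],
)

```text
t: 34.8
tool_pos: [0.6042, -0.3612, 0.246]
ee_rot: [-2.538, -1.85, 0.001]
wrist_force: [-0.7, 0.2, 0.2]
width: 0.481
```

Run:
```python
from h import *
im2=imaging.get_image("side");im=gauge();go([-.049,-.063,.080])
t=np.hstack([cv2.resize(im[160:300,230:370],None,fx=2.8,fy=2.8,interpolation=2),cv2.resize(im2[170:310,220:360],None,fx=2.8,fy=2.8,interpolation=2)])
cv2.imwrite("pics/c10.png",t[:,:,::-1])
```

```text
blue [310, 239, 3, 7, 9] [-53.5  -2.5]
red [322, 242, 5, 12, 20] [-89.    0.9]
t 34.9 tcp till [-428.5 -195.7  246.3] F till [-0.6  0.1 -0. ] w 45.0 toolx yaw-till 0.1 q [-0.59  0.65  0.96  0.    1.53 -0.28]
move [ 379.7 -131.7  166.6]
tool axes for till x: [1.    0.002 0.   ]
```

View pics/c10.png

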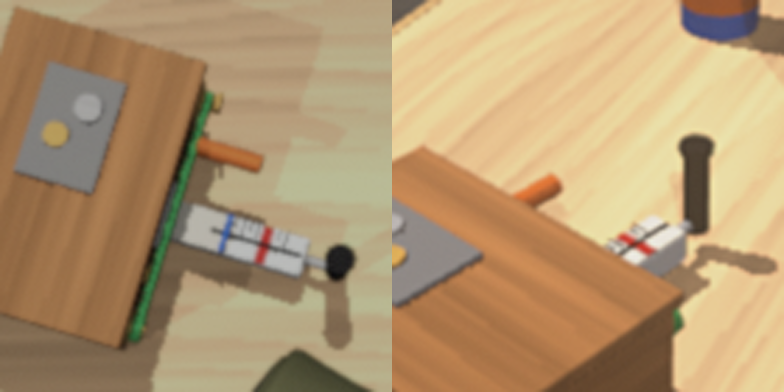

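The bar lies across the drawer, from the hinge (135,335) to the catch (215,100). The peg is level at (230,155), the pointer is home and nothing touches the robot. One numeric check of the peg's height before handing in.

Run:
```python
from h import *
p,e=tri((230+262/2.8,160+162/2.8),(220+167/2.8,170+185/2.8)); z=till(p)*1e3; print("peg tip",z.round(1),e)
if 70<z[2]<92: print(manip.finish_job())
```

```text
peg tip [-69.8 -64.5  77.5] 0.002791769815364635
the job is handed in; nothing more can be done
None
```

The till check is done and handed in; no verdict came back.

- **Catch test:** I pulled the knob straight out until the hidden catch stopped the drawer. I then brought the pointer onto the red mark. The force averaged 12.0 N, the pointer stood within 1–2 mm of the mark's centre in the picture, and it stayed there for just over 2 s. The highest reading was about 12.3 N.
- **Closing up:** I eased the gauge back at up to 20 mm/s, keeping hold of the knob. I then pushed the drawer to its stop, where the force rose to about 13 N. I swung the bar down until it hit its stop at about 27 N, then let go and backed away.
- **Last checks:**
  - The pointer is back at home, and the red mark stands where it did when the drawer hit its stop.
  - The bar lies across the drawer into its catch, with the peg at about 78 mm (80 mm expected).
  - The wrist force is about zero.
  - I never went near the other goods, though I did not measure them again at the end.

**What disagreed or went wrong:**
- My till position from the picture was about 5–8 mm off along the pull direction, so I found the drawer's closed position by force instead.
- The first grip pressed on the knob's cap with about 18 N upward, so I released it and gripped again lower. The second grip still measured about 27 mm, nearer the cap's 28 mm than the post's 22 mm, but it held without slipping.
- The bar's stop came about 10 mm lower on the tool than I expected, because the peg sat high in the pads.

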